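# Hang the sampling dipper on the hook scale

## Robot

A 6-joint arm with a two-finger parallel gripper is mounted at the origin on the work surface. World frame = base frame: x ahead of the robot, y to its left, z up, the work surface at z = 0. Lengths are in mm, angles in degrees, forces in N, time in s.
With the tool pointing down it reaches from about 350 to 850 mm from the base axis. Payload 8.1 kg.
Tool frame: the origin (TCP) lies midway between the tips of the shut fingers; the grasp point (between the pads) lies 19 mm behind it (r.grasp_offset is the distance from the TCP to the grasp point, in mm); z points along the fingers, x is the direction in which the jaws open and shut, and the axes are right-handed (so a half turn about z gives the same grasp; the last joint's range is limited). The gripper opens to 85 mm and grips with 20 to 120 N. Pads are 22 mm wide; open, the fingers measure 114 mm over their backs; the gripper's body (76 mm by 85 mm) begins 54 mm behind the grasp point. The pads swing forward as they close: fully open they stand 13 mm farther back than shut.
Start: joints at [59.393, 7.471, 85.268, -0, 87.261, -4.893], TCP at [260.311, 540.595, 210.492] pointing down, gripper open.
Joint ranges: [-169.43, 169.43], [-51.17, 129.36], [1.28, 143.12], [-76.62, 256.62], [0, 156.53], [-152.29, 152.29]. Speed limits (degrees/s): [136.94, 136.94, 159.86, 180, 180, 180].

## Interface

Orientations are given as [roll, pitch, yaw] about the fixed x, y, z axes, in that order (R = Rz(yaw) Ry(pitch) Rx(roll)).
In Python, from bench import r, optics, hand_in gives the robot as it stands.
- The arm moves only by the shell command python3 -m pendant 'ROWS' [FORCE]. ROWS is JSON, a list of rows, each a list of 5 numbers: the opening, from 0 (shut) to 1 (fully open), then the shift along the tool's x, y, z in mm, then the turn about the tool's z in degrees. A call has 1 to 10 rows; each row shifts and turns the commanded pose from where the row before left it, along the tool's axes as they then stand; what a row does not reach is not made up. A row lasts 1/10 s, in which the tool goes at most 50 mm and 8.59 degrees, less where a joint would pass 70% of its speed; a pose out of reach is approached as far as the arm can. A call with a gripper value outside its range is refused whole. The fingers move at their own pace and stop on an object; FORCE is the grip in N (left out, the last holds). Time passes only in rows, so rows that do not move let the fingers close. It gives the time, the measured TCP pose, the force and the opening at its end, in the units of the state.
- r.sense(): the state, without advancing time (a new reading comes with each control period).
- optics.snapshot(name): name is "scene" or "side" or "wrist"; returns (picture, depth): 420x560x3 uint8, blue, green, red; 420x560 float32, mm along the optical axis (not along the pixel's ray), 0 where there is no reading.
- optics.camera_params(name): a dict with "camera_matrix" (3x3 intrinsics, pixels), "k1" (the pictures are not rectified: a ray, as slopes to the right and down, at radius r is drawn at 1 + k1 r^2 times it, then the intrinsics apply), "eye" and "orientation" of the camera in the world. Camera axes: x right, y down, z forward; pixel columns grow to the right and rows downward; lengths in mm; the calibration is good to about 2 mm. A picture is of the moment at which its call begins: read the wrist's pose just before it. camera_params takes no time and is no camera call; for the wrist camera it gives the pose at the moment of the call.
- hand_in(): hands the job in, once; it reports no verdict.
Trained networks look in the newest picture that a camera, given by its name, has taken for a name from the list of things; names that differ only in an ending like _2 or _b are one class to them, and where a whole thing is asked for, a point or a joint stands for the part that bears it (a point fixed in the world has none). Each returns a list of dicts, best first, with "score" (0 to 1); they miss things now and then, are a little off and sometimes report something else, mostly with a low value. They report only what shows in the picture. A call takes as long as a camera call. They do not tell look-alikes from the thing itself.
- optics.search_frame(camera, query): "at" ([x, y, z] in mm, in world coordinates, good to about 4 mm: the middle of the surface that is visible of it).
The state is a dict: "time": time; "joint_pos": joint angles; "qd": joint speeds; "joint_efforts": joint torques, N m; "tool_pos": TCP position; "tcp_rot": TCP orientation; "ft_force": force on the tool from outside, world axes, zero at the start; "wrist_torque": the same for the moment, N m; "finger_gap": finger opening in mm.
Only numpy, scipy, OpenCV 4.12 (cv2) and the standard library are available. Lean on these libraries where they do the work, as an engineer would, in place of code of your own. Each camera call takes 0.05 s, during which the arm holds its last target. There are 200 camera calls.

## Task

Pick up the steel sampling dipper by the flat tab above its hook and hang it by that hook on the sprung weighing beam of the scale. The scale is delicate: let the beam sink and take the dipper's weight little by little until your hand carries none of it, let the dipper lean over to the slant at which it hangs naturally, and only then let go gently, so that the beam does not bob and the dipper does not swing. Never press hard on the beam, and leave the jars and the other things on the bench where they are.

Things in the scene. Friction and masses are not known exactly. Their poses are not given: they have to be found in the camera images.
- dipper: loose steel dipper standing upright among jars: flat-bottomed round cup, 66 mm across, 46 mm high, a hard cake fixed in it, with an 8 mm wire stem up one side (at y = 35 mm) that bends over at the top into a hook open downwards, and a grip tab above the hook. Mass unknown, 0.18 to 0.79 kg. Origin: centre of the cup's underside; z up; +y from the cup's centre to the stem; hook opens through along x
- hook (a point): point in the dipper's hook, at x 0, y 22, z 150 mm of the dipper: where the beam's axis lies when the hook is seated. The opening is 18 mm wide (y), its crown at z = 155 mm, its free end (at y = 9 mm) comes down to z = 123 mm. The beam passes through along x; either way round will do. Axes as the dipper
- tab (a point): point in the dipper's grip tab, at x 0, y 22, z 190 mm of the dipper; the tab is 12 mm thick (x), 22 mm wide (y) and spans z = 160 to 207 mm. Axes as the dipper
- scale: white hook scale fixed on the bench at a varying place and yaw: base plate 230 x 110 x 22 mm, upright column 70 x 50 mm and 290 mm high whose near face lies at x = 80 mm. Origin: on the bench straight below the beam's seat; x points from the beam's free end towards the column, z up
- beam (a joint): how far the weighing beam has sunk, in m: 0 unloaded, up to 0.08. The beam is a level 10 mm round steel rod that slides straight down in the column on a soft spring of 130 N/m (1 N sinks it 7.7 mm; the dipper, by its mass, 14 to 59 mm), lightly damped; it is built for loads up to 14 N
- seat (a point): point on the beam's axis where the dipper should hang (35 mm either way will do), 260 mm above the bench when unloaded; it sinks with the beam. The rod runs along x: from the column's face at +80 mm to -40 mm, where its free end is bent up by 25 mm. The dipper's cup would strike the beam if it came straight down: pass the raised hook over the free end, or in from a side. Axes as the scale
- jar_a: clear open plastic sample jar, 78 mm across, 100 mm high, loose bystander; origin at the centre of its underside, z up
- jar_b: as jar_a
- jar_c: as jar_a
- cuvette_rack: clear cuvette rack 90 x 175 x 60 mm, bystander; origin at the centre of its underside
- tip_box: grey open tip box 90 x 120 x 55 mm, bystander; origin at the centre of its underside
- wash_bottle: white bottle 68 mm across, 160 mm high, bystander; origin at the centre of its underside
- reagent: small amber jar 44 mm across, 80 mm high, bystander; origin at the centre of its underside
- weight_point (a point): the dipper's centre of mass, off-centre: 17 mm to the -y side of the hook point and 108 mm below it. Free on the beam the dipper therefore hangs turned by about +0.15 rad about its own x axis (tab leaning towards -y, cup swung towards +y); hook friction lets it rest up to 0.05 rad either side of that. Axes as the dipper
Mind the look-alikes: they are no part of the job. Several things look just like the dipper: the one meant starts farthest to the robot's right.

How it is judged:
By the outcome, as a careful person would: the job done as asked, in the order asked, and still so for the second after the job is handed in, with the robot touching nothing.
It also fails if it takes over 72 s, if anything falls off the work surface, if the arm or the gripper's body presses on something with over 40 N, if the wrist force passes 120 N, or if a joint passes its speed limit or range.

## Working session

There is one attempt and no reset: what is moved stays moved. The work goes in short steps, Python scripts to look and compute and a shell command to move; the robot and the scene stay as the last step left them, time stands still between calls to the robot, and variables do not carry over. Pictures are saved under pics/ and viewed, about 8 in all and at most 12, crops included, and the job is handed in when it is done.

```bash
mkdir -p pics; ls
cat > h.py <<'E'
import numpy as np, cv2
from bench import r, optics
from scipy.spatial.transform import Rotation as R
def cloud(name):
    im,d=optics.snapshot(name); p=optics.camera_params(name)
    K=np.array(p["camera_matrix"],float)
    v,u=np.mgrid[0:im.shape[0],0:im.shape[1]]
    uv=np.stack([u,v],-1).reshape(-1,1,2).astype(np.float64)
    n=cv2.undistortPoints(uv,K,np.array([p["k1"],0,0,0.])).reshape(im.shape[0],im.shape[1],2)
    c=np.dstack([n*d[...,None],d])
    o=np.array(p["orientation"],float)
    M=o if o.shape==(3,3) else R.from_euler('xyz',o,degrees=True).as_matrix()
    w=c@M.T+np.array(p["eye"])
    w[d<=0]=np.nan
    return im,w
E
python3 - <<'E'
from h import *
print(r.sense())
for c in("scene","side"):
    print(optics.camera_params(c))
    im,w=cloud(c); cv2.imwrite(f"pics/{c}0.png",im); np.save(f"{c}0.npy",w)
    for q in("dipper","tab","beam","scale","hook","jar_a","wash_bottle","reagent","tip_box","cuvette_rack"):
        print(c,q,[(np.round(a["at"]).tolist(),round(a["score"],2)) for a in optics.search_frame(c,q)])
E
```

```text
pics
{'time': 0.0, 'joint_pos': array([ 5.93917808e+01,  7.51368469e+00,  8.53294231e+01,  1.32505427e-03,
        8.72609059e+01, -4.89242469e+00]), 'qd': array([ 0.05142812,  0.01570155,  0.01988344,  0.0246792 , -0.02715107,
       -0.00523892]), 'joint_efforts': array([-1.37905565e-03, -5.69399750e+01, -5.00549912e+01, -4.51427641e-04,
        1.47195352e-02, -5.08418054e-05]), 'tool_pos': array([260.01360415, 540.08939425, 209.45791881]), 'tcp_rot': array([-1.79989811e+02,  1.03521840e-01,  6.42841502e+01]), 'ft_force': array([ 0.06314483, -0.36207825,  0.43269529]), 'wrist_torque': array([-0.02098445,  0.03345514,  0.00261588]), 'finger_gap': 85.60308666568785}
{'camera_matrix': array([[456.85229118,   0.        , 274.60605854],
       [  0.        , 456.85229118, 205.49602401],
       [  0.        ,   0.        ,   1.        ]]), 'k1': -0.062111610079780256, 'eye': array([1259.21239671, -530.15955786, 1336.00586711]), 'orientation': array([-142.86015237,   -0.3634527 ,   52.12786663])}
scene dipper [([335.0, 80.0, 35.0], 0.74), ([463.0, -77.0, 34.0], 0.73)]
scene tab [([337.0,
[... 1181 characters left out ...]
7), ([560.0, -262.0, 67.0], 0.56), ([780.0, -114.0, 49.0], 0.44)]
side tab [([328.0, 82.0, 38.0], 0.94), ([458.0, -83.0, 32.0], 0.9), ([578.0, 336.0, 40.0], 0.71), ([782.0, -115.0, 46.0], 0.39)]
side beam [([712.0, -284.0, 68.0], 0.64)]
side scale [([662.0, 171.0, 76.0], 0.75), ([452.0, -87.0, 38.0], 0.43)]
side hook [([452.0, -77.0, 36.0], 0.8), ([575.0, 337.0, 34.0], 0.78), ([334.0, 79.0, 39.0], 0.72)]
side jar_a [([712.0, -283.0, 67.0], 0.96), ([561.0, -264.0, 66.0], 0.72), ([634.0, -108.0, 67.0], 0.67)]
side wash_bottle [([603.0, -453.0, 98.0], 0.82)]
side reagent [([415.0, 408.0, 53.0], 0.72)]
side tip_box [([392.0, -387.0, 41.0], 0.85)]
side cuvette_rack [([782.0, -113.0, 49.0], 0.84)]
```

View pics/scene0.png

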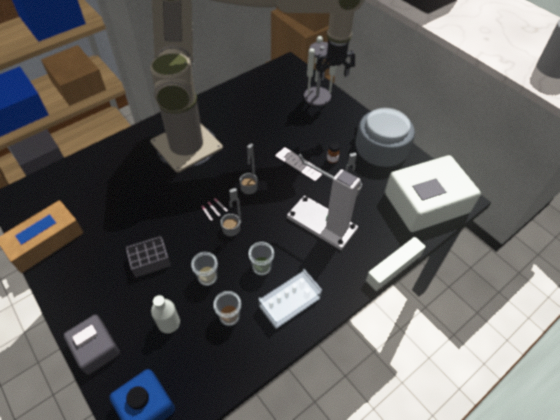

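View pics/side0.png

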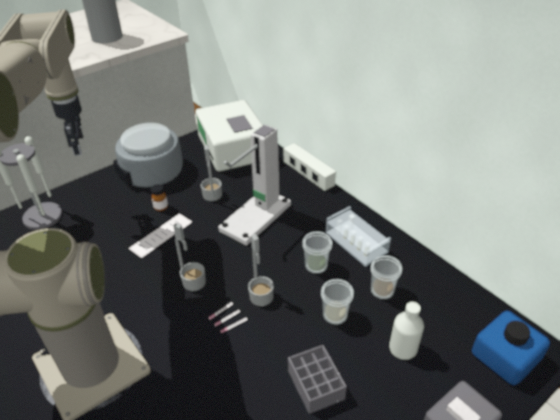

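Run:
```python
import numpy as np
for c in("scene","side"):
    w=np.load(f"{c}0.npy").reshape(-1,3); w=w[~np.isnan(w[:,0])]
    for n,(x,y) in dict(d1=(460,-80),jar=(600,-180),d2=(335,80)).items():
        for lo,hi in((100,150),(150,215)):
            s=w[(abs(w[:,0]-x)<70)&(abs(w[:,1]-y)<70)&(w[:,2]>lo)&(w[:,2]<hi)]
            if len(s): print(c,n,lo,len(s),s.mean(0).round(),s.min(0).round(),s.max(0).round())
    s=w[(abs(w[:,0]-640)<150)&(abs(w[:,1]-170)<120)&(w[:,2]>235)&(w[:,2]<300)]
    np.set_printoptions(suppress=True,linewidth=150)
    b=s[s[:,2]<275]; t=s[s[:,2]>282]
    for q in (b,t):
        if len(q): print(c,len(q),q.min(0).round(),q.max(0).round()); 
    print(b[::max(1,len(b)//25)].round())
```

```text
scene d1 100 36 [461. -65. 130.] [451. -85. 102.] [468. -52. 150.]
scene d1 150 92 [461. -69. 186.] [450. -83. 152.] [468. -55. 212.]
scene jar 100 35 [ 593. -190.  102.] [ 532. -248.  100.] [ 664. -110.  108.]
scene d2 100 29 [331.  96. 129.] [323.  74. 104.] [341. 109. 149.]
scene d2 150 76 [334.  89. 187.] [324.  78. 152.] [342. 103. 211.]
scene 335 [528. 146. 236.] [730. 226. 275.]
scene 340 [522. 146. 282.] [728. 226. 300.]
[[528. 157. 273.]
 [537. 150. 266.]
 [555. 160. 266.]
 [568. 161. 268.]
 [579. 165. 265.]
 [594. 168. 267.]
 [605. 171. 265.]
 [617. 173. 265.]
 [628. 175. 264.]
 [642. 179. 265.]
 [667. 165. 266.]
 [673. 169. 259.]
 [683. 172. 261.]
 [682. 169. 258.]
 [676. 163. 251.]
 [722. 205. 265.]
 [703. 174. 264.]
 [681. 168. 242.]
 [725. 183. 275.]
 [699. 171. 253.]
 [723. 203. 253.]
 [716. 179. 259.]
 [705. 174. 247.]
 [705. 176. 241.]
 [712. 178. 241.]
 [725. 181. 247.]]
side d1 100 59 [455. -68. 128.] [448. -87. 101.] [463. -54. 150.]
side d1 150 131 [453. -74. 184.] [447. -87. 151.] [462. -58. 210.]
side jar 100 13 [ 599. -183.  101.] [ 535. -239.  100.] [ 667. -111.  103.]
side d2 100 65 [325.  92. 128.] [318.  71. 100.] [336. 109. 150.]
side d2 150 158 [326.  86. 183.] [319.  75. 150.] [337. 102. 209.]
side 412 [522. 145. 235.] [726. 211. 275.]
side 274 [518. 141. 282.] [726. 222. 296.]
[[726. 182. 271.]
 [651. 204. 274.]
 [716. 175. 258.]
 [649. 202. 266.]
 [719. 179. 248.]
 [689. 169. 262.]
 [657. 178. 268.]
 [717. 176. 243.]
 [667. 163. 268.]
 [643. 183. 264.]
 [689. 169. 252.]
 [661. 175. 257.]
 [638. 177. 263.]
 [689. 169. 245.]
 [657. 165. 258.]
 [648. 182. 249.]
 [619. 170. 264.]
 [669. 162. 247.]
 [657. 176. 241.]
 [652. 184. 236.]
 [651. 178. 236.]
 [589. 167. 262.]
 [588. 161. 259.]
 [567. 160. 259.]
 [535. 150. 269.]
 [526. 148. 268.]]
```

The scene view shows three dippers: at pixels (230,222), (250,180) and (352,165). The one farthest right is at (230,222), world about (458,-80). The scale's column is at (343,205), with its beam pointing up-left. The side view shows that dipper at (260,290). Next I fit the dipper and beam poses.

Run:
```python
import numpy as np
from scipy.optimize import least_squares
np.set_printoptions(suppress=True,linewidth=150)
for c in("scene","side"):
    w=np.load(f"{c}0.npy").reshape(-1,3); w=w[~np.isnan(w[:,0])]
    s=w[(np.hypot(w[:,0]-458,w[:,1]+85)<75)]
    cup=s[(s[:,2]>8)&(s[:,2]<44)]
    f=least_squares(lambda p:np.hypot(cup[:,0]-p[0],cup[:,1]-p[1])-33,[458,-85],loss='soft_l1')
    st=s[(s[:,2]>60)&(s[:,2]<115)]; tb=s[(s[:,2]>165)]
    print(c,'cup',f.x.round(1),len(cup),'stem',st.mean(0).round(1),len(st),'tab',tb.mean(0).round(1),tb.min(0).round(),tb.max(0).round())
    q=tb[:,:2]-tb[:,:2].mean(0); u,sv,vt=np.linalg.svd(q,full_matrices=False); print('tab dir',vt[0],np.degrees(np.arctan2(vt[0,1],vt[0,0])),sv/len(q)**.5)
    b=w[(w[:,0]>540)&(w[:,0]<640)&(abs(w[:,1]-165)<40)&(w[:,2]>250)&(w[:,2]<275)]
    a=b.mean(0);u,sv,vt=np.linalg.svd(b-a,full_matrices=False);d=vt[0]*np.sign(vt[0,0]);print('beam',a.round(1),d.round(3),'yaw',np.degrees(np.arctan2(d[1],d[0])).round(1))
    e=w[(w[:,0]>500)&(w[:,0]<548)&(abs(w[:,1]-150)<25)&(w[:,2]>272)&(w[:,2]<296)];print('bent end',e.mean(0).round(1),len(e))
    al=(w-a)@np.array([d[0],d[1],0]); la=(w-a)@np.array([-d[1],d[0],0])
    k=(al>50)&(al<170)&(abs(la)<40)&(w[:,2]>60)&(w[:,2]<230); print('col along pct',np.percentile(al[k],[1,3,10,50,97]).round(1),'lat',np.percentile(la[k],[2,98]).round(1))
    k=(al>50)&(al<190)&(abs(la)<60)&(w[:,2]>290);print('top',np.percentile(w[k,2],[50,98]).round(),np.percentile(al[k],[2,98]).round(),np.percentile(la[k],[2,98]).round())
```

```text
scene cup [453.6 -87.9] 298 stem [463.1 -56.   88.8] 21 tab [461.2 -69.2 192.3] [450. -80. 167.] [468. -57. 212.]
tab dir [-0.21272906 -0.97711123] -102.28233029866782 [6.76280424 3.48264404]
beam [591.3 166.1 264.4] [ 0.962  0.274 -0.005] yaw 15.9
bent end [529.1 150.2 278.7] 19
col along pct [ 68.4  71.   77.6 111.4 137.8] lat [-26.3  17.7]
top [293. 298.] [ 69. 134.] [-23.  22.]
side cup [448.8 -91. ] 507 stem [457.7 -58.6  86.9] 45 tab [452.9 -73.3 189.8] [447. -83. 165.] [462. -58. 210.]
tab dir [-0.06553312 -0.99785039] -93.75746384598624 [7.01878789 3.59766292]
beam [589.3 164.3 261.5] [0.963 0.268 0.   ] yaw 15.6
bent end [523.3 146.3 278.6] 18
col along pct [ 61.5  62.8  65.2  72.5 131.2] lat [-25.7  23.5]
top [292. 296.] [ 71. 128.] [-20.  22.]
```

```bash
python3 -m pendant '[[1,0,0,-50,0],[1,0,0,-50,0],[1,0,0,-50,8],[1,0,0,-50,8],[1,0,0,0,8],[1,0,0,0,8],[1,0,0,0,8],[1,0,0,0,8],[1,0,0,0,8],[1,0,0,0,8]]' 60
python3 -m pendant '[[1,0,0,0,8],[1,0,0,0,8],[1,0,0,0,0]]'
cat >> h.py <<'E'
def to(x,y,z=None):
    s=r.sense(); M=R.from_euler('xyz',s['tcp_rot'],degrees=True).as_matrix(); p=s['tool_pos']
    return (M.T@(np.array([x,y,p[2] if z is None else z])-p)).round(1), p.round(1), s['tcp_rot'].round(2), s['ft_force'].round(2)
E
python3 -c "
from h import *
print(to(457,-70))"
```

```text
time: 2.1
tool_pos: [260.3, 540.6, 410.5]
tcp_rot: [180.0, 0.0, -0.0]
ft_force: [0.2, -0.4, 0.9]
finger_gap: 85.8
time: 2.4
tool_pos: [260.3, 540.6, 410.5]
tcp_rot: [180.0, -0.0, -15.8]
ft_force: [-0.1, -0.7, -0.7]
finger_gap: 85.3
(array([355.9, 533.7,   0. ]), array([260.3, 540.6, 410.5]), array([180.  ,  -0.  , -15.85]), array([-0.07, -0.69, -0.68]))
```

```bash
python3 -m pendant '[[1,26,38,0,0],[1,26,38,0,0],[1,26,38,0,0],[1,26,38,0,0],[1,26,38,0,0],[1,26,38,0,0],[1,26,38,0,0],[1,26,38,0,0],[1,26,38,0,0],[1,26,38,0,0]]'
python3 -m pendant '[[1,26,38,0,0],[1,26,38,0,0],[1,26,38,0,0],[1,18,40,0,0],[1,0,0,40,0],[1,0,0,40,0],[1,0,0,0,0],[1,0,0,0,0]]'
python3 - <<'E'
from h import *
print(to(457,-70))
p=optics.camera_params("wrist");print(p["eye"],p["orientation"])
im,w=cloud("wrist"); cv2.imwrite("pics/w1.png",im); np.save("w1.npy",w)
w=w.reshape(-1,3);s=w[(abs(w[:,0]-457)<60)&(abs(w[:,1]+70)<60)]
t=s[(s[:,2]>165)&(s[:,2]<215)];print(len(t),t.mean(0).round(1) if len(t) else 0,t.min(0) if len(t) else 0,t.max(0) if len(t) else 0)
E
```

```text
time: 3.4
tool_pos: [407.8, 102.6, 410.8]
tcp_rot: [-180.0, -0.1, -15.4]
ft_force: [2.1, 0.8, -0.0]
finger_gap: 85.5
time: 4.2
tool_pos: [458.0, -69.7, 331.0]
tcp_rot: [180.0, 0.1, -15.6]
ft_force: [0.4, -0.0, 1.7]
finger_gap: 85.3
(array([-0.9,  0.6,  0. ]), array([458. , -69.7, 331. ]), array([ 1.800e+02,  6.000e-02, -1.556e+01]), array([ 0.4 , -0.  ,  1.65]))
[479.27561164   4.74995601 494.8190238 ] [ 1.62435327e+02 -2.85196486e-02 -1.55066497e+01]
325 [460.1 -65.6 203.2] [451.8373211  -79.93359024 165.34103426] [467.33378365 -57.26107227 211.25357714]
```

View pics/w1.png

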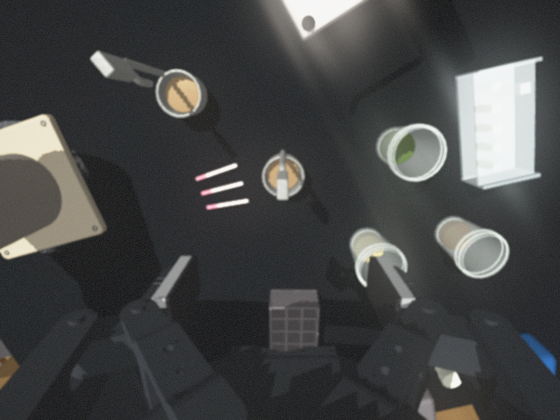

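The wrist view shows the target tab at about (282,187), square to the jaws, with nothing between or beside the fingers. I'll get the tab's top centre and yaw from this cloud.

Run:
```python
from h import *
w=np.load("w1.npy").reshape(-1,3);s=w[(abs(w[:,0]-457)<60)&(abs(w[:,1]+70)<60)]
t=s[(s[:,2]>202)&(s[:,2]<215)]; rc=cv2.minAreaRect(t[:,:2].astype(np.float32)); print(len(t),t.mean(0).round(1),rc)
c=s[(s[:,2]>20)&(s[:,2]<55)];rc2=cv2.minEnclosingCircle(c[:,:2].astype(np.float32));print(len(c),rc2)
print(to(*rc[0]))
```

```text
250 [459.5 -67.8 208.9] ((459.0672302246094, -68.51911926269531), (21.775110244750977, 11.356884956359863), 74.50311279296875)
960 ((455.4981994628906, -87.4332504272461), 35.76609802246094)
(array([-0.2, -1.2, -0. ]), array([459. , -69.8, 332.9]), array([-1.800e+02, -1.500e-01, -1.558e+01]), array([ 0.05, -0.29, -0.16]))
```

```bash
python3 -m pendant '[[1,0,-1,30,0],[1,0,0,35,0],[1,0,0,35,0],[1,0,0,30,0],[1,0,0,15,0],[1,0,0,10,0],[1,0,0,0,0],[1,0,0,0,0]]'
python3 -m pendant '[[0.5,0,0,0,0],[0.4,0,0,0,0],[0.3,0,0,0,0],[0.2,0,0,0,0],[0,0,0,0,0],[0,0,0,0,0],[0,0,0,0,0],[0,0,0,0,0],[0,0,0,0,0],[0,0,0,0,0]]' 60
```

```text
time: 5.05
tool_pos: [459.9, -69.1, 177.5]
tcp_rot: [-180.0, -0.2, -15.7]
ft_force: [0.5, -0.7, 0.8]
finger_gap: 85.7
time: 6.05
tool_pos: [458.8, -68.9, 175.8]
tcp_rot: [-180.0, -0.0, -15.7]
ft_force: [-0.9, 0.8, 5.3]
finger_gap: 10.3
```

```bash
python3 -m pendant '[[0,0,0,-3,0],[0,0,0,-8,0],[0,0,0,-20,0],[0,0,0,-30,0],[0,0,0,-40,0],[0,0,0,-40,0],[0,0,0,-30,0],[0,0,0,0,0],[0,0,0,0,0],[0,0,0,0,0]]'
python3 - <<'E'
from h import *
f=[]
for i in range(3):
    im,w=cloud("wrist"); f.append(r.sense()['ft_force'])
print(np.array(f).round(2), r.sense()['wrist_torque'],to(0,0))
im,w=cloud("side");np.save("side2.npy",w);cv2.imwrite("pics/side2.png",cv2.resize(im[120:330,160:360],None,fx=2.8,fy=2.8))
E
```

```text
time: 7.05
tool_pos: [457.6, -68.6, 343.4]
tcp_rot: [180.0, 0.3, -15.7]
ft_force: [-0.4, -0.6, -7.9]
finger_gap: 10.0
[[ 0.11 -0.18 -7.33]
 [ 1.21 -0.06 -7.28]
 [ 0.26 -0.3  -6.82]] [ 0.12811713 -0.01138508  0.0076658 ] (array([-459.4,   57.9,    1.7]), array([457.9, -68.7, 344.1]), array([180.  ,   0.21, -15.72]), array([ 0.26, -0.3 , -6.82]))
```

View pics/side2.png

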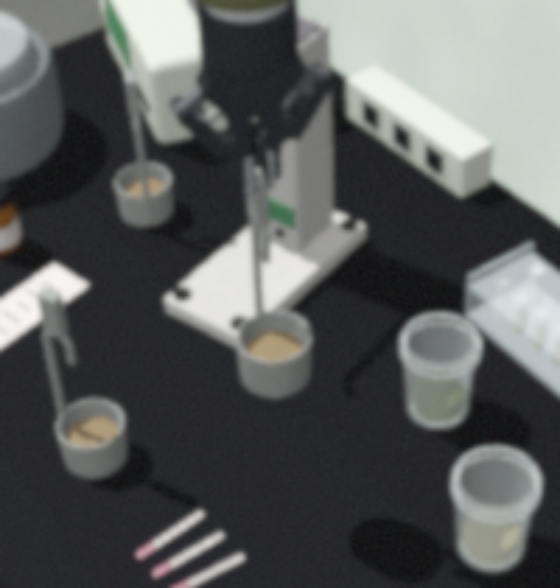

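Lifted cleanly and it hangs upright, weighing about 7.3 N, so I expect a sink of about 56 mm. Next I raise it, turn it to the beam's yaw and move it off the free end.

```bash
python3 -m pendant '[[0,0,0,-5,-4],[0,0,0,-8,-7],[0,0,0,-6,-8],[0,0,0,0,-7],[0,0,0,0,-4],[0,0,0,0,-1.3],[0,3,-10,0,0],[0,6,-20,0,0],[0,7,-25,0,0],[0,7,-25,0,0]]'
python3 -m pendant '[[0,7,-25,0,0],[0,7,-25,0,0],[0,7,-25,0,0],[0,7,-22,0,0],[0,6,-18,0,0],[0,4,-10,0,0],[0,2,-5,0,0],[0,0,0,0,0],[0,0,0,0,0],[0,0,0,0,0]]'
python3 - <<'E'
from h import *
print(to(462,150,363))
for c in("side","scene"):
    im,w=cloud(c);np.save(c+"3.npy",w);cv2.imwrite(f"pics/{c}3.png",im)
E
python3 -c "
import cv2,numpy as np
a=cv2.imread('pics/side3.png')[70:270,160:320];b=cv2.imread('pics/scene3.png')[110:310,250:410]
cv2.imwrite('pics/c3.png',cv2.resize(np.hstack([a,b]),None,fx=2.5,fy=2.5,interpolation=cv2.INTER_CUBIC))"
```

```text
time: 8.25
tool_pos: [459.0, 15.8, 365.2]
tcp_rot: [-180.0, 0.0, 15.4]
ft_force: [-0.4, -0.1, -6.6]
finger_gap: 9.8
time: 9.25
tool_pos: [463.0, 149.5, 365.5]
tcp_rot: [180.0, 0.0, 15.5]
ft_force: [-0.4, 1.0, -7.7]
finger_gap: 9.8
(array([-0.8, -0.7,  2.5]), array([463. , 149.5, 365.5]), array([179.98,   0.  ,  15.51]), array([-0.39,  0.97, -7.68]))
```

View pics/c3.png

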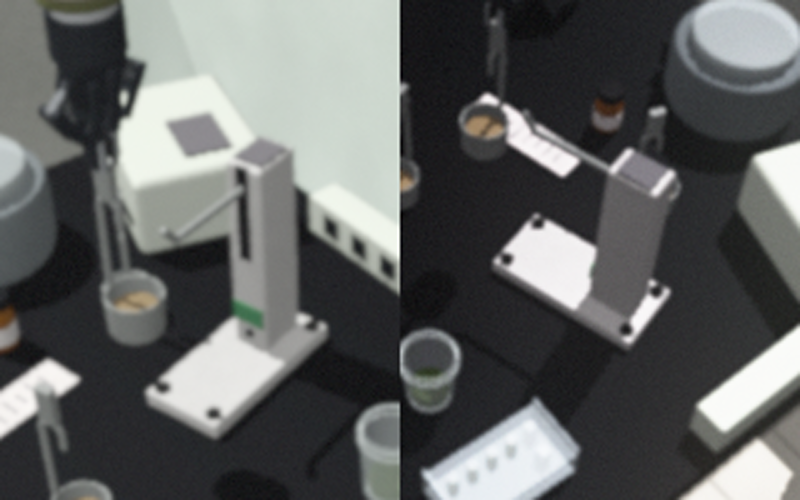

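Run:
```python
from h import *
from scipy.optimize import least_squares
u=np.array([.9628,.2703]);n=np.array([-.2703,.9628]);tcp=r.sense()['tool_pos']
for c in("side","scene"):
    w=np.load(c+"3.npy").reshape(-1,3); d=w[:,:2]-tcp[:2]; a=d@u; l=d@n; z=w[:,2]
    k=(abs(a)<60)&(abs(l+10)<60)&(z>190)&(z<228)
    f=least_squares(lambda p:np.hypot(a[k]-p[0],l[k]-p[1])-33,[0,-22],loss='soft_l1')
    print(c,'cup',k.sum(),f.x.round(1))
    for lo,hi in((245,265),(265,285),(285,305),(305,325),(325,345)):
        k=(abs(a)<25)&(abs(l)<35)&(z>lo)&(z<hi)
        if k.sum(): print(lo,k.sum(),'a',a[k].mean().round(1),'l',np.percentile(l[k],[2,50,98]).round(1))
    k=(abs(a-105)<45)&(abs(l+19)<25)&(z>245)&(z<275); print('beam lat',np.polyfit(a[k]-100,l[k],1).round(3),'z',np.median(z[k]).round(1))
```

```text
side cup 446 [ -2.4 -20.2]
245 17 a -4.2 l [ 8.5 11.1 15.1]
265 18 a -4.2 l [ 8.6 11.9 16.6]
285 22 a -4.3 l [ 8.2 11.4 15.9]
305 29 a -3.4 l [-17.2  10.5  17.2]
325 40 a -3.6 l [-16.2  -9.5  14.9]
beam lat [ 1.8000e-02 -2.0256e+01] z 261.9
scene cup 291 [ -0.7 -19.9]
245 10 a 0.9 l [ 9.5 13.2 18.3]
265 13 a 1.3 l [ 9.  13.6 17.9]
285 14 a 0.2 l [10.7 13.  17.2]
305 12 a 1.8 l [-16.6  12.8  16.6]
325 23 a 1.5 l [-16.9  -9.6  13. ]
beam lat [  0.    -18.675] z 264.7
```

The pictures show the dipper upright at the free end of the beam (side crop (170,235), cup (135,305)), with the beam above the cup's rim and below the hook tip. Now I move in.

```bash
python3 -m pendant '[[0,5,0,0,0],[0,10,0,0,0],[0,15,0,0,0],[0,20,0,0,0],[0,20,0,0,0],[0,15,0,0,0],[0,9,0,0,0],[0,5,5,0,0],[0,0,8,0,0],[0,0,6,0,0]]'
python3 -m pendant '[[0,0,1.5,0,0],[0,0,0,0,0],[0,0,0,10,0],[0,0,0,10,0],[0,0,0,5,0],[0,0,0,0,0],[0,0,0,0,0]]'
cat > chk.py <<'E'
from h import *
import sys
u=np.array([.9628,.2703]);n=np.array([-.2703,.9628]);s=r.sense();tcp=s['tool_pos']
print(tcp.round(1),s['ft_force'].round(2),s['tcp_rot'].round(2))
ims=[]
for c in("side","scene"):
    im,w=cloud(c); w=w.reshape(-1,3); d=w[:,:2]-tcp[:2]; a=d@u; l=d@n; z=w[:,2]; Z=tcp[2]-176
    k=(a>18)&(a<70)&(abs(l)<14)&(abs(z-240)<40)&(z<tcp[2]-25)
    if k.sum()>8: print(c,'beam lat@0',np.polyfit(a[k],l[k],1).round(3),'z med',np.median(z[k]).round(1),'p90',np.percentile(z[k],90).round(1),k.sum())
    for lo,hi in((60,80),(80,100),(100,120),(125,150)):
        k=(abs(a)<14)&(l>3)&(l<40)&(z>Z+lo)&(z<Z+hi)
        if k.sum(): print('  stem',lo,k.sum(),l[k].mean().round(1))
    k=(abs(a)<14)&(l<-5)&(l>-30)&(z>Z+124)&(z<Z+150)
    if k.sum(): print('  tip',k.sum(),l[k].mean().round(1))
    k=(abs(a)<50)&(abs(l+15)<60)&(z>Z+8)&(z<Z+44)
    if k.sum()>20:
        from scipy.optimize import least_squares
        print('  cup',least_squares(lambda p:np.hypot(a[k]-p[0],l[k]-p[1])-33,[0,-22],loss='soft_l1').x.round(1))
    p=optics.camera_params(c);
    q,_=cv2.projectPoints(np.array([tcp-[0,0,60]]),*(lambda M:(cv2.Rodrigues(M.T)[0],-M.T@p["eye"]))(R.from_euler('xyz',p["orientation"],degrees=True).as_matrix()),np.array(p["camera_matrix"]),np.array([p["k1"],0,0,0]))
    x,y=q.ravel().astype(int); x=min(max(x,60),500);y=min(max(y,75),345); ims.append(im[y-75:y+75,x-60:x+60])
cv2.imwrite(f"pics/{sys.argv[1]}.png",cv2.resize(np.hstack(ims),None,fx=3.2,fy=3.2,interpolation=cv2.INTER_CUBIC))
E
python3 chk.py k1
```

```text
time: 10.35
tool_pos: [563.3, 157.5, 365.5]
tcp_rot: [180.0, 0.0, 15.6]
ft_force: [-0.2, -0.8, -7.3]
finger_gap: 9.9
time: 11.05
tool_pos: [563.6, 157.2, 340.2]
tcp_rot: [-180.0, 0.0, 15.6]
ft_force: [1.4, 0.2, -8.1]
finger_gap: 10.2
[563.6 157.2 340.2] [ 1.41  0.18 -8.09] [-1.80e+02  4.00e-02  1.56e+01]
side beam lat@0 [ 0.089 -5.008] z med 260.7 p90 264.7 70
  stem 60 14 12.3
  stem 80 13 11.3
  stem 100 19 11.1
  stem 125 24 12.0
  tip 23 -14.3
  cup [ -2.5 -21.4]
scene beam lat@0 [0.013 0.688] z med 263.4 p90 267.7 57
  stem 60 10 12.7
  stem 80 6 8.1
  stem 100 18 9.8
  stem 125 12 12.5
  tip 14 -13.6
  cup [  0.8 -20.2]
```

View pics/k1.png

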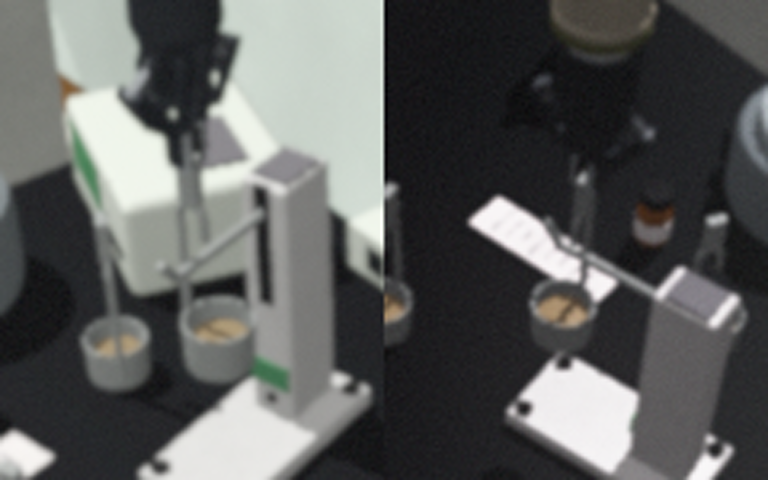

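Side and scene crops both show the beam passing between hook tip and stem, with lateral offset under 2 mm. Next: lower to just above contact, then sink slowly.

```bash
python3 -m pendant '[[0,0,0,8,0],[0,0,0,12,0],[0,0,0,12,0],[0,0,0,8,0],[0,0,0,4,0],[0,0,0,2,0],[0,0,0,2,0],[0,0,0,2,0],[0,0,0,2,0],[0,0,0,2,0]]'
python3 -m pendant '[[0,0,0,2,0],[0,0,0,2,0],[0,0,0,2,0],[0,0,0,0,0],[0,0,0,0,0],[0,0,0,0,0]]'
python3 chk.py k2
```

```text
time: 12.15
tool_pos: [563.9, 157.2, 286.7]
tcp_rot: [180.0, -0.0, 15.6]
ft_force: [0.2, -0.6, -7.2]
finger_gap: 10.2
time: 12.75
tool_pos: [563.8, 157.2, 280.6]
tcp_rot: [-180.0, -0.0, 15.6]
ft_force: [-0.1, -0.1, -6.8]
finger_gap: 10.1
[563.8 157.2 280.6] [-0.12 -0.13 -6.8 ] [-180.     -0.     15.59]
side beam lat@0 [ 0.007 -0.342] z med 254.0 p90 255.4 23
  stem 60 12 11.6
  stem 80 17 11.8
  stem 100 16 12.6
  stem 125 9 11.0
  tip 22 -13.8
  cup [ -2.4 -21.3]
  stem 60 11 14.0
  stem 80 9 12.5
  stem 100 8 12.0
  stem 125 5 12.0
  tip 12 -13.7
  cup [  1.7 -20. ]
```

```bash
python3 -m pendant '[[0,0,0,1,0],[0,0,0,2,0],[0,0,0,2,0],[0,0,0,2,0],[0,0,0,2,0],[0,0,0,2,0],[0,0,0,1,0],[0,0,0,0,0],[0,0,0,0,0],[0,0,0,0,0]]'
for i in 1 2 ; do python3 -m pendant '[[0,0,0,0,0]]'; done
```

```text
time: 13.85
tool_pos: [563.8, 157.2, 268.6]
tcp_rot: [-180.0, -0.0, 15.6]
ft_force: [-0.9, 0.6, -4.7]
finger_gap: 10.1
time: 13.95
tool_pos: [563.8, 157.2, 268.6]
tcp_rot: [180.0, -0.0, 15.6]
ft_force: [-0.2, -0.2, -4.9]
finger_gap: 10.0
time: 14.05
tool_pos: [563.8, 157.2, 268.6]
tcp_rot: [180.0, -0.0, 15.6]
ft_force: [0.9, 0.0, -5.8]
finger_gap: 10.0
```

```bash
python3 -m pendant '[[0,0,0,1,0],[0,0,0,2,0],[0,0,0,2,0],[0,0,0,2,0],[0,0,0,2,0],[0,0,0,2,0],[0,0,0,2,0],[0,0,0,2,0],[0,0,0,2,0],[0,0,0,2,0]]'
python3 -m pendant '[[0,0,0,2,0],[0,0,0,2,0],[0,0,0,2,0],[0,0,0,2,0],[0,0,0,1.5,0],[0,0,0,1,0],[0,0,0,0.5,0],[0,0,0,0,0],[0,0,0,0,0],[0,0,0,0,0]]'
cat > f.py <<'E'
from h import *
import sys
f=[];m=[]
for i in range(int(sys.argv[1])):
    optics.snapshot("side"); s=r.sense(); f.append(s['ft_force']); m.append(s['wrist_torque'])
f=np.array(f);print(f.mean(0).round(2),(f.std(0)/len(f)**.5).round(2),np.mean(m,0).round(3),s['tool_pos'].round(1),s['time'])
E
python3 f.py 10; python3 chk.py k3
```

```text
time: 15.05
tool_pos: [563.8, 157.2, 249.5]
tcp_rot: [180.0, -0.0, 15.6]
ft_force: [-1.2, -0.1, -1.8]
finger_gap: 9.6
time: 16.05
tool_pos: [563.8, 157.2, 238.6]
tcp_rot: [180.0, -0.0, 15.6]
ft_force: [-1.2, 0.0, -1.4]
finger_gap: 9.9
[ 0.11 -0.28 -0.58] [0.21 0.18 0.18] [ 0.144  0.066 -0.011] [563.8 157.1 238.5] 16.55
[563.8 157.1 238.5] [-0.04  0.2  -0.34] [ 1.800e+02 -1.000e-02  1.558e+01]
side beam lat@0 [-0.015  1.018] z med 209.9 p90 212.8 23
  stem 60 11 12.8
  stem 80 16 12.2
  stem 100 14 11.6
  stem 125 5 9.7
  tip 20 -13.8
  cup [ -2.9 -20.8]
  stem 60 9 14.6
  stem 80 6 14.3
  stem 100 12 13.0
  stem 125 4 11.4
  tip 12 -13.9
  cup [  0.8 -20.2]
```

View pics/k3.png

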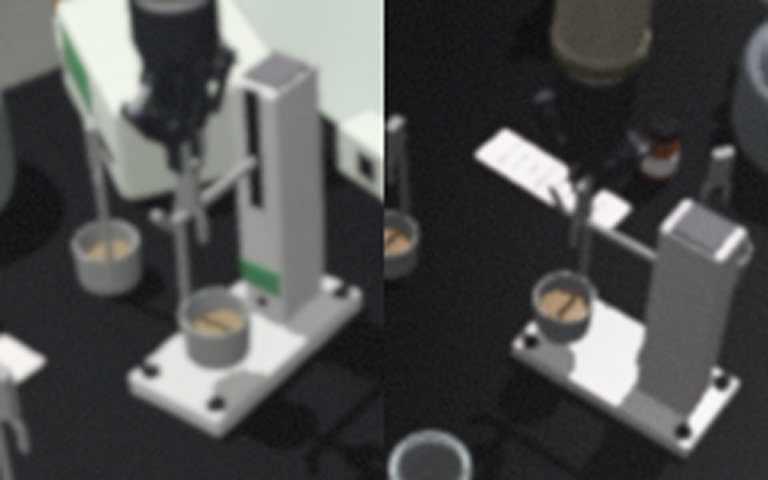

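The beam has sunk well down in its slot, and the hand still carries about 0.6 N plus the tilting moment of about 0.15 N m. I'll take up the last 4 mm, then ease the grip and let it lean towards the dipper's -y, which is tool +y.

```bash
python3 -m pendant '[[0,0,0,1,0],[0,0,0,1,0],[0,0,0,1,0],[0,0,0,1,0],[0,0,0,0,0],[0,0,0,0,0],[0,0,0,0,0],[0,0,0,0,0]]' 45
python3 f.py 8
python3 -m pendant '[[0,0,0.5,0,0],[0,0,0.5,0,0],[0,0,0.5,0,0],[0,0,0.5,0,0],[0,0,0.5,0,0],[0,0,0.5,0,0],[0,0,0,0,0],[0,0,0,0,0]]' 30
python3 f.py 8
```

```text
time: 17.45
tool_pos: [563.8, 157.2, 234.5]
tcp_rot: [180.0, 0.0, 15.6]
ft_force: [-0.2, 0.0, -1.0]
finger_gap: 10.4
[-0.38  0.18 -0.38] [0.07 0.16 0.18] [ 0.13   0.063 -0.004] [563.8 157.2 234.5] 17.85
time: 18.65
tool_pos: [564.4, 155.0, 234.4]
tcp_rot: [-179.9, 0.0, 15.6]
ft_force: [-1.2, 5.7, -2.0]
finger_gap: 9.7
[-1.64  5.43 -0.23] [0.17 0.14 0.12] [ 1.259  0.346 -0.002] [564.4 155.  234.5] 19.05
```

```bash
python3 -m pendant '[[0,0,0,0,0],[0,0,0,0,0],[0,0,0,0,0],[0,0,0,0,0],[0,0,0,0,0],[0,0,0,0,0]]' 20
python3 f.py 6; python3 chk.py k4
```

```text
time: 19.65
tool_pos: [564.4, 155.0, 234.4]
tcp_rot: [-179.9, 0.0, 15.6]
ft_force: [-1.6, 5.2, -0.8]
finger_gap: 10.1
[-1.1   5.29 -0.67] [0.13 0.11 0.16] [1.25  0.335 0.013] [564.4 155.  234.4] 19.95
[564.4 155.  234.4] [-0.96  5.58 -0.98] [-179.93    0.     15.62]
side beam lat@0 [-0.012  3.146] z med 207.5 p90 208.8 20
  stem 60 16 17.7
  stem 80 15 16.1
  stem 100 12 16.1
  stem 125 8 13.9
  tip 21 -11.3
  cup [ -2.7 -15.4]
  stem 60 7 18.3
  stem 80 6 16.5
  stem 100 11 16.0
  stem 125 6 9.2
  tip 13 -11.3
  cup [  1.3 -13.9]
```

```bash
python3 -m pendant '[[0,0,0.5,0,0],[0,0,0.5,0,0],[0,0,0.5,0,0],[0,0,0,0,0],[0,0,0,0,0]]' 20
python3 f.py 6; python3 chk.py k5
```

```text
time: 20.55
tool_pos: [564.6, 154.3, 234.5]
tcp_rot: [-179.9, 0.0, 15.6]
ft_force: [-2.7, 8.2, -0.5]
finger_gap: 9.9
[-2.46  8.01 -0.54] [0.13 0.2  0.22] [1.826 0.481 0.021] [564.6 154.3 234.4] 20.85
[564.6 154.3 234.4] [-2.82  7.71 -0.75] [-179.87    0.     15.65]
side beam lat@0 [ 0.06  -0.628] z med 206.3 p90 208.8 14
  stem 60 15 18.5
  stem 80 10 16.9
  stem 100 15 16.9
  stem 125 6 14.7
  tip 21 -10.7
  cup [ -2.7 -14.2]
  stem 60 7 19.8
  stem 80 7 17.9
  stem 100 12 17.7
  stem 125 3 15.3
  tip 13 -10.0
  cup [  1.2 -12.3]
```

View pics/k5.png

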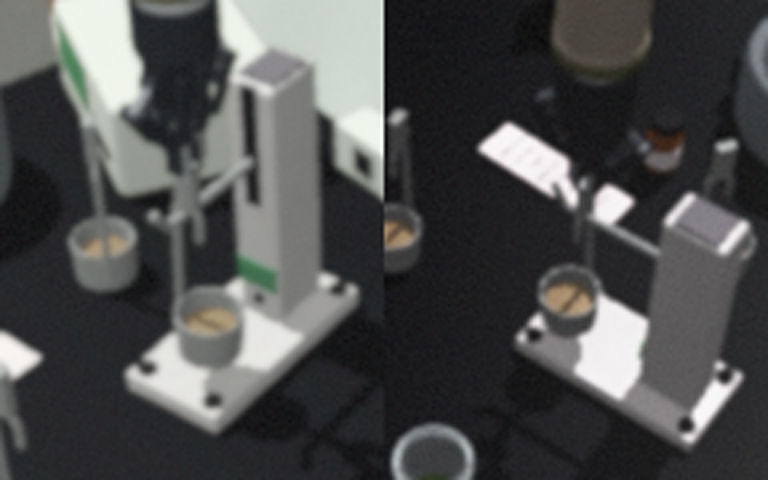

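The picture shows only a slight lean, and the tool pushes sideways with about 8 N, so the pads aren't letting the tab pivot. I'll back off part of that push, then ease the finger opening in small steps and read the moment.

```bash
python3 -m pendant '[[0,0,-1,0,0],[0,0,-0.5,0,0],[0.06,0,0,0,0],[0.08,0,0,0,0],[0.1,0,0,0,0],[0.1,0,0,0,0],[0.1,0,0,0,0]]' 20
python3 f.py 3
python3 -m pendant '[[0.11,0,0,0,0],[0.11,0,0,0,0],[0.11,0,0,0,0]]'
python3 f.py 3
```

```text
time: 21.65
tool_pos: [564.4, 154.7, 234.5]
tcp_rot: [-180.0, 0.0, 15.6]
ft_force: [-2.0, 5.3, -0.8]
finger_gap: 9.9
[-1.51  5.01 -0.84] [0.17 0.07 0.19] [1.282 0.39  0.018] [564.5 154.7 234.5] 21.8
time: 22.1
tool_pos: [564.4, 154.7, 234.5]
tcp_rot: [-180.0, 0.0, 15.6]
ft_force: [-1.6, 4.6, -0.9]
finger_gap: 10.0
[-1.92  5.39 -0.69] [0.09 0.3  0.27] [1.265 0.358 0.011] [564.4 154.7 234.5] 22.25
```

```bash
python3 -m pendant '[[0.11,0,0,1,0],[0.11,0,0,1,0],[0.11,0,0,1,0],[0.11,0,0,1,0],[0.11,0,0,0.5,0],[0.115,0,0,0,0],[0.115,0,0,0,0],[0.115,0,0,0,0]]'
python3 f.py 6
python3 -m pendant '[[0.12,0,0,0,0],[0.12,0,0,0,0],[0.12,0,0,0,0],[0.12,0,0,0,0]]'
python3 f.py 4
python3 -m pendant '[[0.125,0,0,0,0],[0.125,0,0,0,0],[0.125,0,0,0,0],[0.125,0,0,0,0]]'
python3 f.py 4
```

```text
time: 23.05
tool_pos: [564.5, 154.7, 230.1]
tcp_rot: [-180.0, -0.0, 15.6]
ft_force: [-2.4, 5.2, -0.3]
finger_gap: 10.4
[-1.7   5.19 -0.23] [0.11 0.21 0.34] [1.282 0.352 0.015] [564.5 154.7 230.1] 23.35
time: 23.75
tool_pos: [564.5, 154.7, 230.1]
tcp_rot: [-180.0, -0.0, 15.6]
ft_force: [-0.8, 4.6, 0.9]
finger_gap: 10.2
[-1.35  5.95 -0.28] [0.1  0.25 0.21] [1.278 0.376 0.011] [564.5 154.7 230.1] 23.95
time: 24.35
tool_pos: [564.6, 154.1, 230.0]
tcp_rot: [180.0, -0.0, 15.6]
ft_force: [-1.7, 3.1, -0.0]
finger_gap: 10.6
[-0.85  2.65 -0.03] [0.03 0.29 0.35] [0.738 0.245 0.013] [564.6 154.2 230. ] 24.55
```

The tab pivots at opening 0.125 with the hand load at zero. I carry on leaning at this light grip.

```bash
python3 -m pendant '[[0.125,0,0.3,0,0],[0.125,0,0.3,0,0],[0.125,0,0.3,0,0],[0.126,0,0.3,0,0],[0.127,0,0.3,0.2,0],[0.127,0,0,0,0],[0.127,0,0,0,0]]'
python3 f.py 4
python3 -m pendant '[[0.128,0,0.3,0,0],[0.128,0,0.3,0.2,0],[0.128,0,0.3,0,0],[0.128,0,0,0,0],[0.128,0,0,0,0],[0.128,0,0,0,0]]'
python3 f.py 4; python3 chk.py k6
```

```text
time: 25.25
tool_pos: [565.0, 152.7, 229.8]
tcp_rot: [180.0, -0.0, 15.6]
ft_force: [-0.7, 3.5, -1.0]
finger_gap: 11.0
[-0.72  2.52 -0.17] [0.1  0.23 0.23] [ 0.655  0.189 -0.006] [565.  152.8 229.8] 25.45
time: 26.05
tool_pos: [565.2, 151.9, 229.6]
tcp_rot: [180.0, 0.0, 15.6]
ft_force: [-1.1, 3.2, -0.6]
finger_gap: 10.8
[-0.88  2.49  0.05] [0.24 0.15 0.11] [ 0.625  0.223 -0.001] [565.3 151.9 229.6] 26.25
[565.3 151.9 229.6] [-1.7   2.29 -0.2 ] [180.    -0.    15.58]
side beam lat@0 [-0.06   6.594] z med 202.9 p90 204.5 13
  stem 60 14 24.4
  stem 80 18 22.6
  stem 100 14 21.7
  stem 125 6 17.2
  tip 17 -8.5
  cup [-3.1 -6.4]
  stem 60 11 25.5
  stem 80 11 24.0
  stem 100 9 22.0
  stem 125 2 17.7
  tip 12 -7.2
  cup [ 1.  -5.7]
```

```bash
python3 -m pendant '[[0.129,0,0.3,0,0],[0.129,0,0.3,0,0],[0.129,0,0.3,0.2,0],[0.129,0,0.3,0,0],[0.13,0,0.3,0,0],[0.13,0,0.3,0.2,0],[0.13,0,0.3,0,0],[0.13,0,0,0,0],[0.13,0,0,0,0]]'
python3 f.py 4
python3 -m pendant '[[0.131,0,0.3,0,0],[0.131,0,0.3,0,0],[0.132,0,0.3,0.2,0],[0.132,0,0.3,0,0],[0.132,0,0,0,0],[0.132,0,0,0,0],[0.132,0,0,0,0]]'
python3 f.py 4; python3 chk.py k7
```

```text
time: 27.25
tool_pos: [565.8, 149.9, 229.2]
tcp_rot: [180.0, 0.0, 15.6]
ft_force: [-1.8, 2.7, -0.7]
finger_gap: 11.3
[-0.86  2.68 -0.34] [0.23 0.21 0.11] [0.577 0.24  0.026] [565.8 149.9 229.2] 27.45
time: 28.15
tool_pos: [566.1, 148.7, 229.0]
tcp_rot: [180.0, -0.0, 15.6]
ft_force: [-0.9, 2.2, -0.0]
finger_gap: 11.5
[-0.91  1.99  0.27] [0.19 0.19 0.15] [0.451 0.192 0.004] [566.1 148.7 229. ] 28.35
[566.1 148.7 229. ] [-0.79  2.21  0.72] [180.     0.    15.59]
side beam lat@0 [1.000e-03 7.233e+00] z med 203.0 p90 203.4 10
  stem 60 15 31.6
  stem 80 16 29.6
  stem 100 15 27.8
  stem 125 7 19.2
  tip 6 -6.7
  cup [-2.7  3.7]
  stem 60 7 33.4
  stem 80 5 29.6
  stem 100 6 26.7
  stem 125 2 11.2
  tip 1 -5.0
  cup [0.6 4.3]
```

Lean is now about 0.13 rad by the cup shift. A bit more, then I'll open very gradually.

```bash
python3 -m pendant '[[0.132,0,0.3,0,0],[0.132,0,0.3,0,0],[0.132,0,0.3,0,0],[0.132,0,0,0,0],[0.133,0,0,0,0],[0.133,0,0,0,0],[0.134,0,0,0,0],[0.134,0,0,0,0],[0.135,0,0,0,0],[0.135,0,0,0,0]]'
python3 f.py 4
python3 -m pendant '[[0.136,0,0,0,0],[0.136,0,0,0,0],[0.137,0,0,0,0],[0.137,0,0,0,0],[0.138,0,0,0,0],[0.138,0,0,0,0],[0.139,0,0,0,0],[0.139,0,0,0,0]]'
python3 f.py 4; python3 chk.py k8
```

```text
time: 29.45
tool_pos: [566.4, 147.8, 229.0]
tcp_rot: [180.0, -0.0, 15.6]
ft_force: [-0.5, 1.0, -0.8]
finger_gap: 11.5
[-0.65  2.01 -0.28] [0.1  0.19 0.16] [ 0.417  0.153 -0.005] [566.4 147.8 229. ] 29.65
time: 30.45
tool_pos: [566.4, 147.8, 229.0]
tcp_rot: [180.0, -0.0, 15.6]
ft_force: [0.1, 0.7, 0.1]
finger_gap: 11.9
[-0.41  0.15 -0.01] [0.29 0.08 0.1 ] [0.077 0.063 0.021] [566.4 147.8 229. ] 30.65
[566.4 147.8 229. ] [-0.54 -0.01  0.22] [179.99  -0.    15.58]
side beam lat@0 [-0.053 10.691] z med 202.5 p90 203.6 14
  stem 60 12 34.7
  stem 80 10 31.5
  stem 100 18 28.3
  stem 125 9 17.0
  tip 1 -5.6
  cup [-2.9  6.9]
  stem 60 8 35.4
  stem 80 10 33.0
  stem 100 9 30.0
  stem 125 2 24.7
  tip 1 -5.3
  cup [-0.2  6.9]
```

Force and moment are all near zero and the lean is about 0.14 rad. Now I open gently.

```bash
python3 -m pendant '[[0.14,0,0,0,0],[0.142,0,0,0,0],[0.144,0,0,0,0],[0.147,0,0,0,0],[0.15,0,0,0,0],[0.155,0,0,0,0],[0.16,0,0,0,0],[0.17,0,0,0,0],[0.18,0,0,0,0],[0.19,0,0,0,0]]'
python3 -m pendant '[[0.21,0,0,0,0],[0.23,0,0,0,0],[0.25,0,0,0,0],[0.27,0,0,0,0],[0.29,0,0,0,0],[0.31,0,0,0,0],[0.33,0,0,0,0],[0.33,0,0,0,0]]'
python3 chk.py k9
```

```text
time: 31.75
tool_pos: [566.4, 147.9, 229.0]
tcp_rot: [180.0, 0.0, 15.6]
ft_force: [-0.3, 0.7, -0.6]
finger_gap: 16.3
time: 32.55
tool_pos: [566.4, 147.9, 229.0]
tcp_rot: [180.0, -0.0, 15.6]
ft_force: [0.2, -0.4, -0.2]
finger_gap: 28.3
[566.4 147.9 229. ] [ 0.17 -0.42 -0.24] [180.    -0.    15.59]
side beam lat@0 [-0.035  9.872] z med 203.2 p90 203.6 12
  stem 60 14 36.3
  stem 80 10 32.8
  stem 100 15 28.4
  stem 125 8 15.9
  tip 4 -5.3
  cup [-3.2  7.5]
  stem 60 8 36.6
  stem 80 9 32.6
  stem 100 10 29.9
  stem 125 1 26.1
  tip 1 -5.8
  cup [-0.6  8.5]
```

View pics/k9.png

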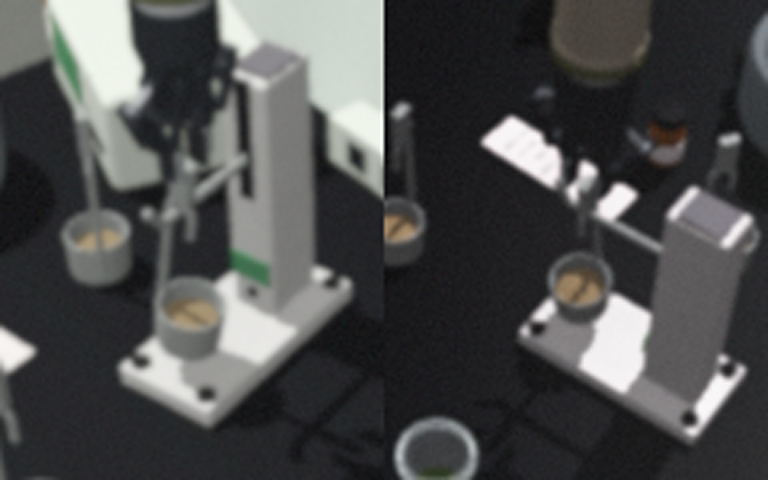

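The dipper hangs leaning, with its fingers free and the cup moved only about 1 mm. I rise straight up and then check twice that it's still.

```bash
python3 -m pendant '[[0.33,0,0,-4,0],[0.33,0,0,-8,0],[0.33,0,0,-10,0],[0.33,0,0,-12,0],[0.33,0,0,-20,0],[0.33,0,0,-30,0],[0.33,0,0,-30,0],[0.33,0,0,-20,0],[0.33,0,0,-10,0],[0.33,0,0,0,0]]'
cat > fin.py <<'E'
from h import *
from scipy.optimize import least_squares
u=np.array([.9628,.2703]);n=np.array([-.2703,.9628]);T=np.array([566.4,147.9])
def m(c):
    im,w=cloud(c);cv2.imwrite(f"pics/fin_{c}.png",im);w=w.reshape(-1,3);a=(w[:,:2]-T)@u;l=(w[:,:2]-T)@n;z=w[:,2]
    k=(abs(a)<50)&(abs(l-5)<50)&(z>60)&(z<95)
    t=(abs(a)<14)&(abs(l)<30)&(z>216)&(z<268)
    print(c,'cup',least_squares(lambda p:np.hypot(a[k]-p[0],l[k]-p[1])-33,[0,5],loss='soft_l1').x.round(1),'tab l',l[t].mean().round(1),'ztop',np.percentile(z[t],98).round(1))
for i in range(3): m("side"); m("scene")
s=r.sense();print(s['time'],s['ft_force'].round(2),s['tool_pos'].round(1))
for q in("jar","tip_box","wash_bottle","reagent","cuvette_rack"): print(q,[(np.round(x["at"]).tolist(),round(x["score"],2)) for x in optics.search_frame("side",q)][:3])
E
python3 fin.py; python3 -m pendant '[[0.33,0,0,0,0],[0.33,0,0,0,0],[0.33,0,0,0,0],[0.33,0,0,0,0],[0.33,0,0,0,0]]'; python3 fin.py
```

```text
time: 33.65
tool_pos: [567.0, 148.0, 375.5]
tcp_rot: [180.0, -0.2, 15.6]
ft_force: [-0.1, 0.2, -0.1]
finger_gap: 28.4
side cup [-3.   7.6] tab l 1.8 ztop 260.9
scene cup [ 1.4 10.4] tab l 1.2 ztop 264.8
side cup [-2.5  8.2] tab l 1.6 ztop 262.1
scene cup [-1.2  7. ] tab l 1.5 ztop 264.0
side cup [-2.9  6.7] tab l 1.5 ztop 261.8
scene cup [-1.4  8.4] tab l 1.6 ztop 264.3
33.95 [ 0.35 -1.22  0.54] [565.9 147.8 371.5]
jar [([559.0, -261.0, 62.0], 0.92), ([636.0, -104.0, 70.0], 0.73), ([712.0, -289.0, 67.0], 0.67)]
tip_box [([387.0, -388.0, 39.0], 0.9)]
wash_bottle [([607.0, -451.0, 93.0], 0.98), ([561.0, 153.0, 88.0], 0.23)]
reagent [([416.0, 405.0, 49.0], 0.71)]
cuvette_rack [([391.0, -388.0, 41.0], 0.33)]
time: 34.7
tool_pos: [566.4, 147.9, 373.0]
tcp_rot: [-180.0, -0.0, 15.6]
ft_force: [-0.5, 0.2, -0.4]
finger_gap: 28.3
side cup [-2.3  7.9] tab l 1.5 ztop 260.8
scene cup [-0.3  8.2] tab l 1.8 ztop 264.7
side cup [-2.5  7. ] tab l 1.9 ztop 262.1
scene cup [0.2 8.8] tab l 1.8 ztop 264.8
side cup [-3.   8.1] tab l 1.7 ztop 261.2
scene cup [-1.4  7.2] tab l 2.5 ztop 263.0
35.0 [-0.53  0.35  0.3 ] [566.4 147.9 373. ]
jar [([634.0, -105.0, 68.0], 0.87), ([709.0, -286.0, 69.0], 0.78), ([560.0, -262.0, 67.0], 0.57)]
tip_box [([389.0, -386.0, 38.0], 0.72)]
wash_bottle [([608.0, -458.0, 93.0], 0.65), ([781.0, -114.0, 44.0], 0.54)]
reagent [([418.0, 406.0, 50.0], 0.77)]
cuvette_rack [([782.0, -111.0, 47.0], 0.67)]
```

View pics/fin_side.png

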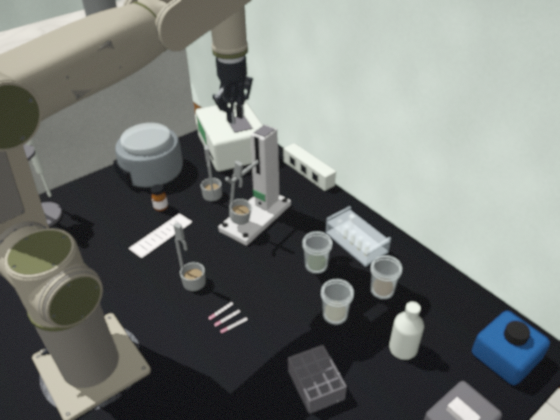

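The final side view shows the dipper hanging on the beam at (240,195), leaning. The gripper is well clear above it at (235,115), and everything else stands where it was. I'm handing in.

```bash
python3 -c "
from bench import hand_in
print(hand_in())"
```

```text
the job is handed in; nothing more can be done
None
```

The rightmost dipper now hangs by its hook on the scale's beam, leaning naturally and still. I handed the job in at about 35 s.

**How it went:** I gripped the dipper by its tab and carried it in over the beam's free end. I then sank the beam about 57 mm until the hand carried none of the 7.3 N weight. The dipper leaned over in the eased grip to about 0.14 rad before I let go slowly and rose clear.

**Last checks:**
- Force and moment on the hand were near zero just before I released.
- Cup and tab positions stayed steady to about 1–2 mm over 1.3 s after the gripper rose clear, which is about camera noise.
- The jars, tip box, wash bottle, reagent and cuvette rack were at their starting positions within camera accuracy.

**What did not go smoothly:**
- At first the pads would not let the tab pivot, so the hook pushed sideways on the beam with up to about 8 N. I backed off and eased the fingers; after that it pivoted with 2 to 3 N.
- In the first of the two final checks the network missed the cuvette rack, but it found it in place in the second.

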